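Lock the carving turntable with its safety bolt

ROBOT

A 7-joint arm with a two-finger parallel gripper is mounted at the origin on the work surface. World frame = base frame: x ahead of the robot, y to its left, z up, the work surface at z = 0. Lengths are in m, angles in rad, forces in N, time in s.
With the tool pointing down it reaches from about 0.425 to 0.925 m from the base axis. Payload 6.8 kg.
Tool frame: the origin (TCP) lies at the very end of the fingers, on their centre line; the grasp point (between the pads) lies 19 mm behind it (r.grip_depth is the distance from the TCP to the grasp point, in m); z points along the fingers, y is the direction in which the jaws open and shut (so a half turn about z gives the same grasp; the last joint's range is limited). The gripper opens to 85 mm and grips with 20 to 120 N. Pads are 22 mm wide; open, the fingers measure 114 mm over their backs; the gripper's body (76 mm by 85 mm) begins 54 mm behind the grasp point. The pads swing forward as they close: fully open they stand 13 mm farther back than shut.
Start: joints at [-1.23, 0.477, 0.022, 1.555, -0.011, 1.109, -0.083], TCP at [0.293, 0.608, 0.207] pointing down, gripper open.
Joint ranges: [-2.96, 2.96], [-0.34, 2.1], [-1.41, 1.46], [0.24, 2.44], [-1.37, 4.51], [0.17, 1.92], [-2.96, 2.96]. Speed limits (rad/s): [2.39, 2.39, 3.14, 3.14, 3.14, 3.14, 3.14].

INTERFACE

Orientations are given as a rotation vector (axis times angle).
In Python, from bench import r, grab_frame gives the robot as it stands. The module is installed in compiled form; this text tells all that it offers.
- The arm moves only by the tool play_rows, never from a script. Its argument "increments" is a list of rows, each a list of 7 numbers: the shift along the tool's x, y, z in mm, then the turn, a rotation vector about the tool's x, y, z in rad, then the closure in counts, from 0 (fully open) to 255 (shut). In form: [[tx, ty, tz, rx, ry, rz, claw], ...]. A call has 1 to 5 rows; each row shifts and turns the pose as measured when the row begins, along the tool's axes as they then stand; what a row does not reach is not made up. A row lasts 1/10 s, in which the tool goes at most 50 mm and 8.59 degrees, less where a joint would pass 70% of its speed; a pose out of reach is approached as far as the arm can. A call is refused whole if a number of a shift passes 50 or a number of a turn 0.15, either way. A call with a gripper value outside its range is refused whole. The fingers move at their own pace and stop on an object; "force" is the grip in N (left out, the last holds). Time passes only in rows, so rows that do not move let the fingers close. It gives the time, the measured TCP pose, the force and the opening at its end, in the units of the state.
- r.get_obs(): the state, without advancing time (a new reading comes with each control period).
- grab_frame(name): name is "scene" or "top" or "wrist"; returns a dict with "color" (420x560x3 uint8, blue, green, red), "depth" (420x560 float32, m along the optical axis (not along the pixel's ray), 0 where there is no reading), "K" (3x3 intrinsics, pixels), "T" (4x4, takes a point from camera to world coordinates). Camera axes: x right, y up, looking along -z (the intrinsics and any distortion apply to the point x, -y, -z); pixel columns grow to the right and rows downward; lengths in m; the calibration is good to about 2 mm. The wrist camera is an equidistant fisheye: a pixel r from the principal point sees the ray r / f radians off the axis. A picture is of the moment at which its call begins.
- r.hand_in(): hands the job in, once; it reports no verdict.
The state is a dict: "clock": time; "joints": joint angles; "qvel": joint speeds; "tau": joint torques, N m; "tcp_pos": TCP position; "orientation": TCP orientation; "contact_force": force on the tool from outside, world axes, zero at the start; "moment": the same for the moment, N m; "grip_width": finger opening in m.
Only numpy, scipy, OpenCV 4.12 (cv2) and the standard library are available. Lean on these libraries where they do the work, as an engineer would, in place of code of your own. Each camera call takes 0.05 s, during which the arm holds its last target.

TASK

Lock the carving turntable: press the spring safety catch down with one fingertip and, keeping it down all the way, push the bolt's upright tab with the other fingertip until the bolt is fully home in the keeper on the turntable's rim. Then let go of both, so that the catch springs fully up behind the bolt, and come away. Grasp and lift nothing, do not force the bolt, and leave the chisel, mallet and bottle where they lie.

Things in the scene. Friction and masses are not known exactly. Their poses are not given: they have to be found in the camera images.
- tab (a point): Middle of the top edge of the pushed face of the bolt's upright steel tab (the face away from the turntable), 96 mm above the table. The tab is 30 mm wide (x), 10 mm thick (y) and stands 50 mm above the bolt bar. Axes: y = level direction in which the bolt slides home, x = level, across the bolt to the side where the catch lies, z up.
- pad (a point): Centre of the top of the spring safety catch: a flat dark-steel bar beside and parallel to the bolt, 120 mm (y) by 36 mm (x), axes as the tab's. Up, it is 70 mm above the table; at the start it lies 48 mm in x and 5 mm in y from the tab's point. It goes straight down up to 10 mm: 3 N to start, 9 N fully down. A fingertip may press it anywhere and slide along it.
- catch (a joint): How far the catch is pressed down: 0 is up, 0.010 m is fully down. Its tooth frees the bolt once it is pressed about 0.006 m; if let up part-way it locks again into the next gap of the rack on the bolt. Behind the bolt that is fully home it springs up to 0 and locks it.
- bolt (a joint): How far the bolt has slid towards the turntable: 0 is open (start), 0.045 m is fully home against its stop. It stays where it is left; it slides with about 3 N of friction. With the catch up it only has about 2 mm of play.
- keeper (a point): Top of the mouth of the steel keeper on the rim of the turntable, 60 mm above the table; the bolt's tip enters the keeper under this point.
- chisel_mid (a point): Bystander: loose stone chisel with a wooden handle, 208 mm long, lying on the table; the point is at mid-length, 11 mm above the table. Not to be moved.
- mallet_mid (a point): Bystander: loose wooden mallet 235 mm long with a 90 x 50 x 50 mm head, lying on the table; the point is on the handle near the head, 25 mm above the table. Not to be moved.
- bottle_mid (a point): Bystander: loose clear plastic bottle, 60 mm across and 150 mm tall, standing; the point is at half height. Not to be moved.
- banker: The turntable with its lock, fixed on the bench; origin on the table under the start of the tab's middle, axes as the tab's. Steel bolt bar 16 mm wide along y, top 46 mm above the table; behind the tab nothing is higher for 70 mm, then a strap 54 mm high. Wooden disc 230 mm across, centre at y = 260 mm, top 62 mm high, with a stone 115 mm square carved into a head, 255 mm high.

How it is judged:
By the outcome, as a careful person would: the job done as asked, in the order asked, and still so for the second after the job is handed in, with the robot touching nothing.
It also fails if it takes over 45 s, if anything falls off the work surface, if the arm or the gripper's body presses on something with over 40 N, if the wrist force passes 120 N, or if a joint passes its speed limit or range.

## Working session

There is one attempt and no reset: what is moved stays moved. The work goes in short steps, Python scripts to look and compute and a tool call to move; the robot and the scene stay as the last step left them, time stands still between calls to the robot, and variables do not carry over. Pictures are saved under pics/ and viewed, and the job is handed in when it is done.

Besides the shell and the picture viewer there is one more tool, called after "Call:" in YAML: its name, and indented under it one key for each argument. play_rows: Moves the arm, as the interface text tells. Its arguments: {"type":"object","properties":{"increments":{"type":"array","items":{"type":"array","items":{"type":"number"}}},"force":{"type":"number"}},"required":["increments"]}

```bash
mkdir -p pics; ls
python3 - <<'E'
from bench import r, grab_frame
import cv2
o=r.get_obs()
for k,v in o.items(): print(k,v)
for n in ("scene","top","wrist"):
    f=grab_frame(n); cv2.imwrite(f"pics/{n}0.png",f["color"]); print(n,f["K"],f["T"])
E
```

```text
pics
clock 0.0
joints [-1.23007947  0.47779069  0.02233814  1.5564485  -0.01153167  1.10925181
 -0.08308938]
qvel [-0.00065706  0.00123961 -0.00102633 -0.00012587  0.00106994 -0.00155196
 -0.00107729]
tau [ 6.75959618e-04 -5.96444178e+01  1.60800666e+00 -2.81197625e+01
  1.24412737e-02  9.28773807e-03 -1.66324315e-05]
tcp_pos [0.29261884 0.60758815 0.20573324]
orientation [-6.99001955e-01 -3.06253919e+00  2.74255516e-03]
contact_force [0.51842503 0.57570892 0.47534098]
moment [-0.00403662 -0.04448169  0.03467692]
grip_width 0.08489974438920334
scene [[467.88470626   0.         268.27004421]
 [  0.         467.88470626 212.34466327]
 [  0.           0.           1.        ]] [[ 0.27690957 -0.54959948  0.78820143  1.21362037]
 [ 0.96071554  0.17424898 -0.21601608 -0.26374996]
 [-0.01862097  0.81705428  0.57625998  0.56476864]
 [ 0.          0.          0.          1.        ]]
top [[507.40487693   0.         285.16803925]
 [  0.         507.40487693 207.05408246]
 [  0.           0.           1.        ]] [[-0.0292984   0.98512192 -0.16934112  0.37189044]
 [-0.99951658 -0.02711021  0.01521997 -0.0688366 ]
 [ 0.01040265  0.16970518  0.98543997  1.0935541 ]
 [ 0.          0.          0.          1.        ]]
wrist [[325.1922621    0.         284.36186173]
 [  0.         325.1922621  207.36338241]
 [  0.           0.           1.        ]] [[ 0.43352126 -0.85619856 -0.28103977  0.22028657]
 [ 0.90114086  0.41116617  0.13743192  0.64155521]
 [-0.00211497 -0.31283608  0.94980478  0.37307287]
 [ 0.          0.          0.          1.        ]]
```

View pics/scene0.png

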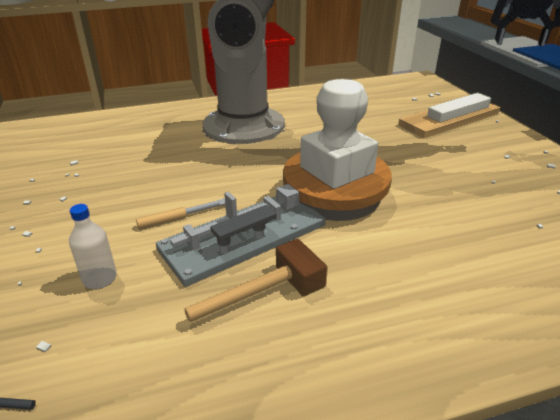

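View pics/top0.png

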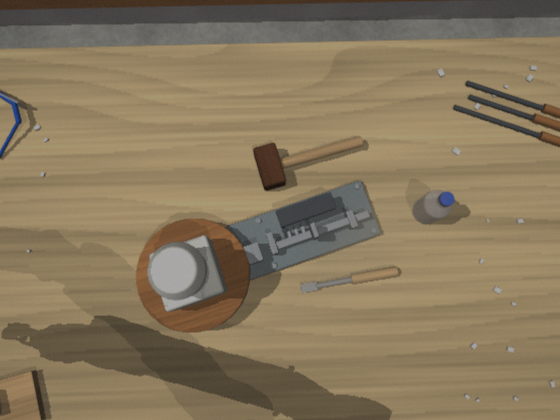

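View pics/wrist0.png

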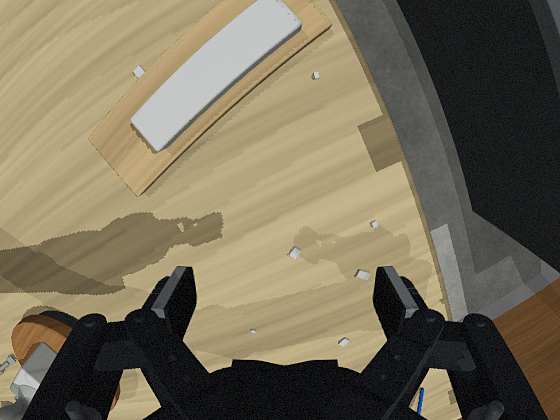

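Run:
```python
import cv2
a=cv2.imread("pics/top0.png")[170:290,220:390]; cv2.imwrite("pics/topz.png",cv2.resize(a,None,fx=4.5,fy=4.5,interpolation=cv2.INTER_CUBIC))
a=cv2.imread("pics/scene0.png")[170:290,150:340]; cv2.imwrite("pics/scenez.png",cv2.resize(a,None,fx=4,fy=4,interpolation=cv2.INTER_CUBIC))
```

```text
(no output)
```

View pics/topz.png

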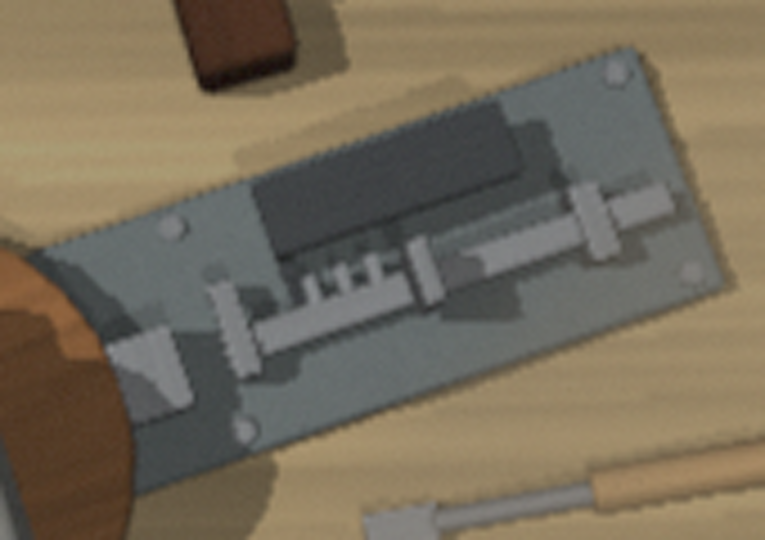

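View pics/scenez.png

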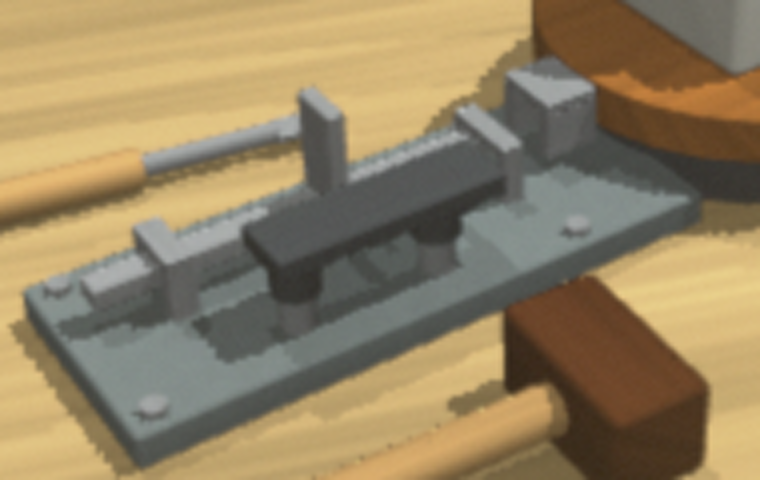

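```bash
cat > h.py <<'E'
import numpy as np, cv2
from bench import r, grab_frame
def cloud(f):
    d=f["depth"];K=f["K"];T=f["T"]
    v,u=np.mgrid[:d.shape[0],:d.shape[1]]
    x=(u-K[0,2])/K[0,0]*d; y=(v-K[1,2])/K[1,1]*d
    P=np.stack([x,-y,-d],-1)@T[:3,:3].T+T[:3,3]
    P[d==0]=np.nan
    return P
def ray(f,u,v,z):
    K=f["K"];T=f["T"]
    d=T[:3,:3]@np.array([(u-K[0,2])/K[0,0],-(v-K[1,2])/K[1,1],-1.])
    return T[:3,3]+d*(z-T[2,3])/d[2]
E
python3 - <<'E'
from h import *
f=grab_frame("top"); P=cloud(f); c=f["color"]
z=lambda zx,zy:((zx+.5)/4.5-.5+220,(zy+.5)/4.5-.5+170)
pc=[ray(f,*z(*q),.070) for q in [(253,188),(500,103),(522,168),(278,255)]]
print(np.round(pc,4)); print("ctr",np.mean(pc,0)); 
g=c.max(2); roi=np.zeros(g.shape,bool); roi[170:290,220:390]=1
Z=P[...,2]
m=roi&(g<80)&(Z>.058)&(Z<.082); print(m.sum(), np.median(Z[m]))
n,l,s,_=cv2.connectedComponentsWithStats(m.astype(np.uint8)); k=1+s[1:,4].argmax(); mm=(l==k)
pts=np.argwhere(mm)[:,::-1].astype(np.float32); W=np.array([ray(f,u,v,.07)[:2] for u,v in pts],np.float32)
print(s[k],"rect",cv2.minAreaRect(W), W.mean(0))
roi[:, :275]=0
m=roi&(Z>.083)&(Z<.11); 
print("tab",m.sum(),P[m].mean(0) , np.argwhere(m).mean(0)); W=np.array([ray(f,u,v,.096)[:2] for v,u in np.argwhere(m)],np.float32); print(cv2.minAreaRect(W))
print("tab zoom rays", [ray(f,*z(*q),.096) for q in [(408,240),(425,237),(440,298),(425,305)]])
s=grab_frame("scene"); Ps=cloud(s); Z=Ps[...,2]; roi[:]=0; roi[185:240,215:245]=1
m=roi&(Z>.089)&(Z<.105); print("scene tab",m.sum(),Ps[m].mean(0),np.argwhere(m).mean(0)); W=Ps[m][:,:2].astype(np.float32);print(cv2.minAreaRect(W))
roi[:]=0; roi[170:260,200:320]=1
m=roi&(s["color"].max(2)<90)&(Z>.064)&(Z<.078)
W=np.array([ray(s,u,v,.07)[:2] for v,u in np.argwhere(m)],np.float32); print("scene pad",m.sum(),cv2.minAreaRect(W),W.mean(0),np.median(Z[m]))
E
```

```text
[[ 0.5393 -0.0653  0.07  ]
 [ 0.5756 -0.1793  0.07  ]
 [ 0.5452 -0.188   0.07  ]
 [ 0.5083 -0.0758  0.07  ]]
ctr [ 0.54210616 -0.12710264  0.07      ]
1197 0.06919529380704259
[ 276  193   61   35 1027] rect ((0.5409144163131714, -0.12690651416778564), (0.03677847236394882, 0.11988195031881332), 17.692930221557617) [ 0.5407722  -0.12682897]
tab 81 [ 0.4953553  -0.14046098  0.09449823] [230.2345679  314.19753086]
((0.49515941739082336, -0.1404343545436859), (0.03015049360692501, 0.010701336897909641), 16.81768226623535)
tab zoom rays [array([ 0.50994292, -0.13314172,  0.096     ]), array([ 0.51106929, -0.14069607,  0.096     ]), array([ 0.48384988, -0.14623382,  0.096     ]), array([ 0.48094875, -0.13952161,  0.096     ])]
scene tab 73 [ 0.50147162 -0.14059041  0.09426302] [196.87671233 230.09589041]
((0.49906545877456665, -0.14020176231861115), (0.029122283682227135, 0.010016154497861862), 16.742176055908203)
scene pad 849 ((0.525280237197876, -0.1347721368074417), (0.09306874126195908, 0.12193376570940018), 17.895427703857422) [ 0.5491801  -0.13135011] 0.06963350887934028
```

Call:
play_rows:
  increments:
    - [0,0,-45,0,0,0.13,135]
    - [0,0,-45,0,0,0.14,135]
    - [0,0,-45,0,0,0.14,135]
    - [0,0,-45,0,0,0.14,135]
    - [0,0,-45,0,0,0.14,135]

```text
clock: 0.75
tcp_pos: [0.2914, 0.6045, 0.4287]
orientation: [1.724, 2.622, -0.031]
contact_force: [0.3, 1.1, 0.8]
grip_width: 0.0401
```

Call:
play_rows:
  increments:
    - [-45,0,0,0,0,0.06,135]
    - [-50,0,0,0,0,0.05,135]
    - [-50,0,0,0,0,0,135]
    - [-50,0,0,0,0,0,135]
    - [-50,0,0,0,0,0,135]

```text
clock: 1.25
tcp_pos: [0.368, 0.3778, 0.4373]
orientation: [-1.862, -2.529, 0.007]
contact_force: [-1.0, 0.1, 0.9]
grip_width: 0.0403
```

Call:
play_rows:
  increments:
    - [-50,0,0,0,0,0,135]
    - [-50,0,0,0,0,0,135]
    - [-50,0,0,0,0,0,135]
    - [-50,0,0,0,0,0,135]
    - [-50,0,0,0,0,0,135]

```text
clock: 1.75
tcp_pos: [0.4399, 0.1384, 0.4381]
orientation: [-1.861, -2.529, 0.003]
contact_force: [0.8, 0.3, 0.7]
grip_width: 0.0404
```

Call:
play_rows:
  increments:
    - [-50,-1,0,0,0,0,135]
    - [-50,-1,0,0,0,0,135]
    - [-50,-1,0,0,0,0,135]
    - [-50,-1,0,0,0,0,135]
    - [-50,0,0,0,0,0,135]

```text
clock: 2.25
tcp_pos: [0.5074, -0.1022, 0.4389]
orientation: [-1.86, -2.53, -0.007]
contact_force: [0.8, -0.0, 0.7]
grip_width: 0.0401
```

Call:
play_rows:
  increments:
    - [-50,0,0,0,0,0,135]
    - [-5,0,30,0,0,0,135]
    - [0,0,40,0,0,0,135]
    - [0,0,40,0,0,0,135]
    - [0,0,40,0,0,0,135]

```text
clock: 2.75
tcp_pos: [0.5271, -0.1668, 0.2905]
orientation: [1.872, 2.506, 0.014]
contact_force: [0.6, 0.6, 0.1]
grip_width: 0.0402
```

Call:
play_rows:
  increments:
    - [0,0,40,0,0,0,135]
    - [0,0,40,0,0,0,135]
    - [0,0,20,0,0,0,135]
    - [0,0,0,0,0,0,135]
    - [0,0,0,0,0,0,135]

```text
clock: 3.25
tcp_pos: [0.5245, -0.1657, 0.182]
orientation: [1.877, 2.512, 0.007]
contact_force: [-0.1, -0.7, -0.0]
grip_width: 0.0402
```

```bash
cat >> h.py <<'E'
O=np.array([.498,-.1452]); a=np.deg2rad(17.3); BX=np.array([np.cos(a),np.sin(a)]); BY=np.array([-BX[1],BX[0]])
def bank():
    from scipy.spatial.transform import Rotation as R
    o=r.get_obs(); d=o["tcp_pos"][:2]-O; M=R.from_rotvec(o["orientation"]).as_matrix(); f=o["contact_force"]
    print("t %.2f bx %.1f by %.1f z %.1f"%(o["clock"],1e3*d@BX,1e3*d@BY,1e3*o["tcp_pos"][2]),"yerr deg",np.rad2deg(np.arctan2(M[1,1],M[0,1]))-17.3,"zaxis",np.round(M[:,2],4),"F bx,by,z",np.round([f[:2]@BX,f[:2]@BY,f[2]],2),"w",o["grip_width"])
E
python3 - <<'E'
from h import *
bank()
for n in ("scene","top","wrist"):
    f=grab_frame(n); cv2.imwrite(f"pics/{n}1.png",f["color"])
a=cv2.imread("pics/scene1.png")[100:290,150:400]; cv2.imwrite("pics/scene1z.png",cv2.resize(a,None,fx=3,fy=3,interpolation=cv2.INTER_CUBIC))
E
```

```text
t 3.25 bx 19.2 by -27.4 z 182.0 yerr deg -0.8471938744887417 zaxis [ 7.5e-03  2.0e-04 -1.0e+00] F bx,by,z [-0.35 -0.64 -0.03] w 0.040183109847481385
```

View pics/scene1z.png

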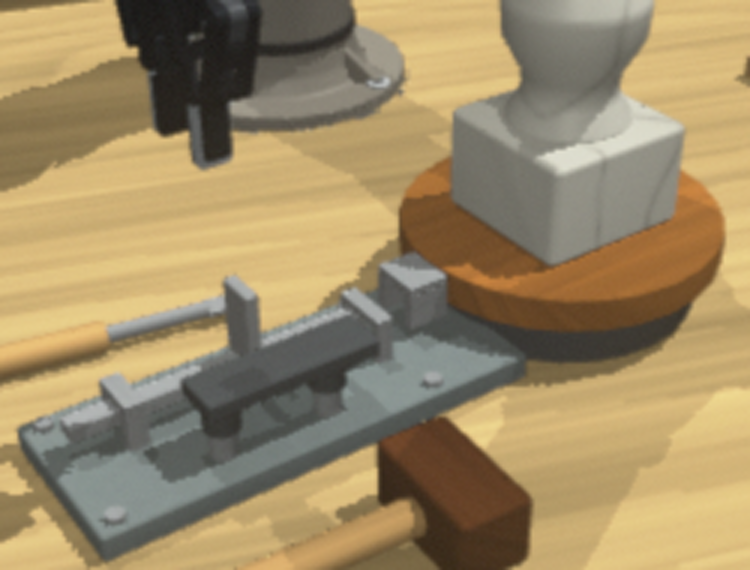

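View pics/wrist1.png

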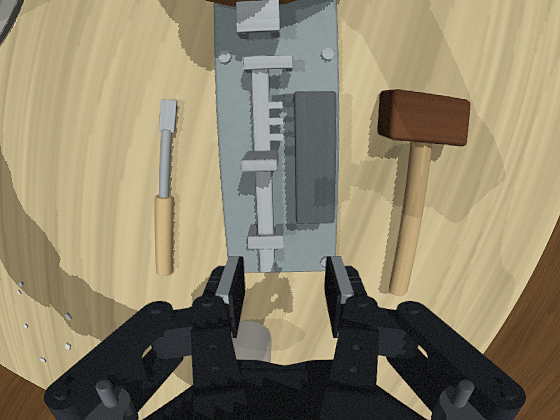

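Run:
```python
from h import *
def b(p): d=np.array(p[:2])-O; return np.round([1e3*d@BX,1e3*d@BY,1e3*p[2]],1)
f=grab_frame("top"); c=cv2.imread("pics/top0.png")
m=(c[...,0]>120)&(c[...,2]<80); m[:, :420]=0; m[:180]=0; m[230:]=0
v,u=np.argwhere(m).mean(0); print("cap",u,v,m.sum(), ray(f,u,v,.145), b(ray(f,u,v,.145)))
P=cloud(f); 
q=P[185:235,415:465].reshape(-1,3); q=q[q[:,2]>.04]; print(len(q),b(q.mean(0)),q[:,2].max())
bank()
```

```text
cap 446.83088235294116 198.14705882352942 136 [ 0.54365024 -0.39254546  0.145     ] [ -30.  -249.7  145. ]
923 [ -33.3 -237.2  104.6] 0.1548286977185761
t 3.45 bx 20.1 by -27.8 z 183.1 yerr deg -0.8251435022353348 zaxis [ 1.040e-02  3.000e-04 -9.999e-01] F bx,by,z [-0.75  0.55  0.76] w 0.03997647458410577
```

View pics/top1.png

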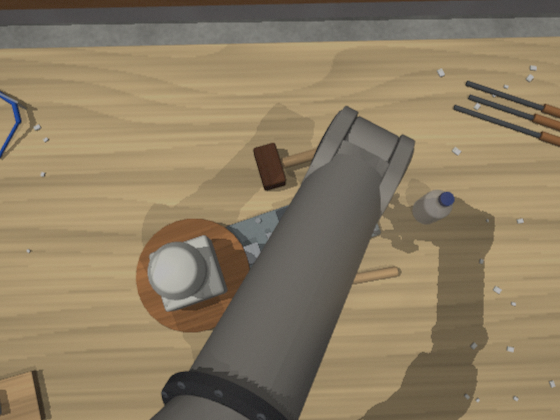

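Call:
play_rows:
  increments:
    - [2,2,30,0.005,0.002,-0.007,135]
    - [2,2,30,0.005,0,-0.007,135]
    - [1,0,25,0,0,0,135]
    - [0,0,0,0,0,0,135]

```text
clock: 3.85
tcp_pos: [0.5344, -0.1599, 0.1017]
orientation: [1.853, 2.523, 0.011]
contact_force: [-0.7, -0.2, -0.5]
grip_width: 0.0403
```

Run:
```python
from h import *
bank()
for n in ("scene","wrist"):
    f=grab_frame(n); cv2.imwrite(f"pics/{n}2.png",f["color"])
a=cv2.imread("pics/scene2.png")[120:290,150:350]; cv2.imwrite("pics/scene2z.png",cv2.resize(a,None,fx=3.5,fy=3.5,interpolation=cv2.INTER_CUBIC))
```

```text
t 3.85 bx 30.4 by -24.9 z 101.7 yerr deg 0.12259804778242511 zaxis [ 1.300e-02 -6.000e-04 -9.999e-01] F bx,by,z [-0.74 -0.02 -0.54] w 0.04030989206933528
```

View pics/scene2z.png

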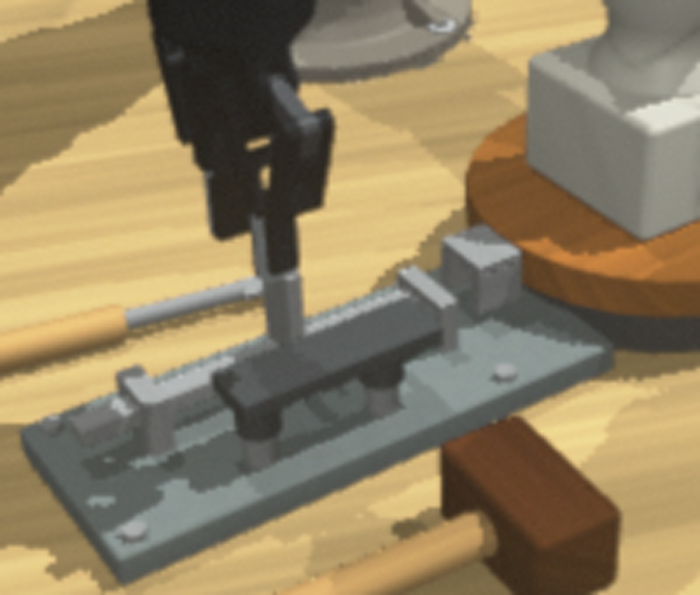

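View pics/wrist2.png

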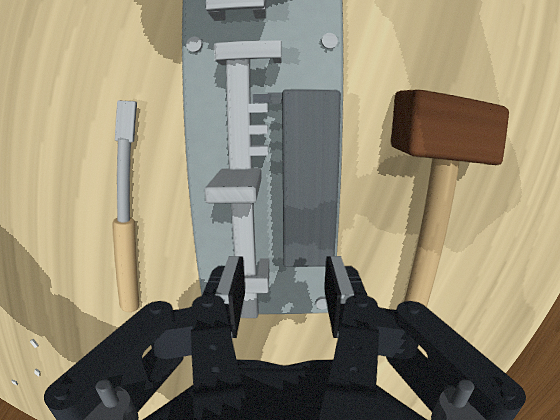

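Call:
play_rows:
  increments:
    - [0,-3,5,0.01,0,0,135]
    - [0,-3,0,0.003,0,0,135]
    - [0,0,10,0,0,0,135]
    - [0,0,0,0,0,0,135]

```text
clock: 4.35
tcp_pos: [0.5335, -0.1641, 0.0931]
orientation: [1.852, 2.52, 0.003]
contact_force: [-0.9, 1.0, 0.0]
grip_width: 0.0403
```

Run:
```python
from h import *
bank()
```

```text
t 4.35 bx 28.3 by -28.6 z 93.1 yerr deg 0.07734188092100425 zaxis [ 0.0123 -0.0064 -0.9999] F bx,by,z [-0.56  1.23  0.01] w 0.04033796153364639
```

Call:
play_rows:
  increments:
    - [4,-5,0,0.012,-0.003,0,135]
    - [4,-4,0,0.01,-0.003,0,135]
    - [0,0,0,0,0,0,135]

```text
clock: 4.65
tcp_pos: [0.5215, -0.1589, 0.0931]
orientation: [1.859, 2.527, -0.033]
contact_force: [-0.0, 0.2, 0.7]
grip_width: 0.0402
```

Run:
```python
from h import *
bank()
```

```text
t 4.65 bx 18.4 by -20.1 z 93.1 yerr deg 0.02548554221592525 zaxis [-0.0087 -0.0196 -0.9998] F bx,by,z [0.04 0.22 0.73] w 0.04016440820274944
```

Call:
play_rows:
  increments:
    - [0,5,0,-0.012,0.014,0,135]
    - [0,0,0,0,0,0,135]

```text
clock: 4.85
tcp_pos: [0.5268, -0.1568, 0.0932]
orientation: [1.86, 2.531, -0.002]
contact_force: [0.2, 0.0, 0.6]
grip_width: 0.0402
```

Run:
```python
from h import *
bank()
```

```text
t 4.85 bx 24.1 by -19.6 z 93.2 yerr deg 0.09203470040358042 zaxis [-5.0e-04 -1.5e-03 -1.0e+00] F bx,by,z [ 0.18 -0.03  0.6 ] w 0.040233982461475
```

Call:
play_rows:
  increments:
    - [0,0,10,0,0,0,135]
    - [0,0,8,0,0,0,135]
    - [0,0,0,0,0,0,135]

```text
clock: 5.15
tcp_pos: [0.5271, -0.157, 0.0737]
orientation: [1.86, 2.531, -0.001]
contact_force: [-0.8, -0.6, -0.2]
grip_width: 0.0401
```

Run:
```python
from h import *
bank()
```

```text
t 5.15 bx 24.2 by -19.9 z 73.7 yerr deg 0.07048562409326209 zaxis [ 1.0e-04 -1.2e-03 -1.0e+00] F bx,by,z [-0.91 -0.3  -0.24] w 0.04007930105734577
```

Run:
```python
from h import *
f=grab_frame("scene"); cv2.imwrite("pics/scene3.png",f["color"])
a=f["color"][140:270,170:330]; cv2.imwrite("pics/scene3z.png",cv2.resize(a,None,fx=4.5,fy=4.5,interpolation=cv2.INTER_CUBIC))
f=grab_frame("wrist"); cv2.imwrite("pics/wrist3.png",f["color"])
```

```text
(no output)
```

View pics/scene3z.png

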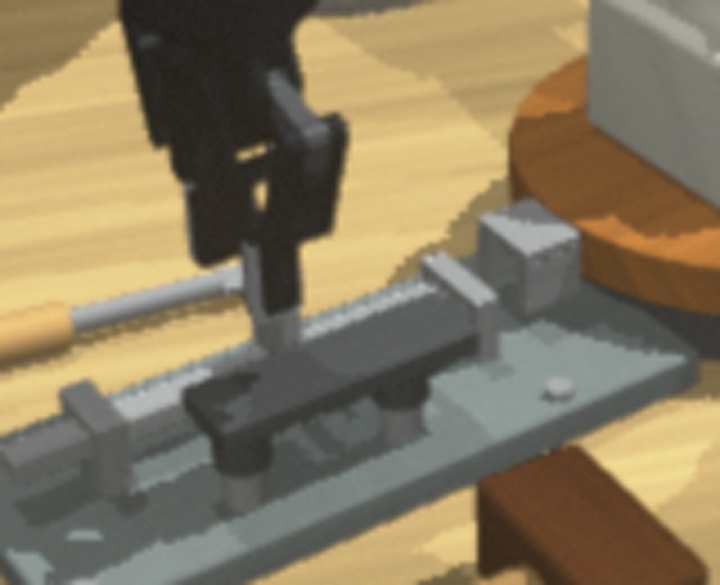

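View pics/wrist3.png

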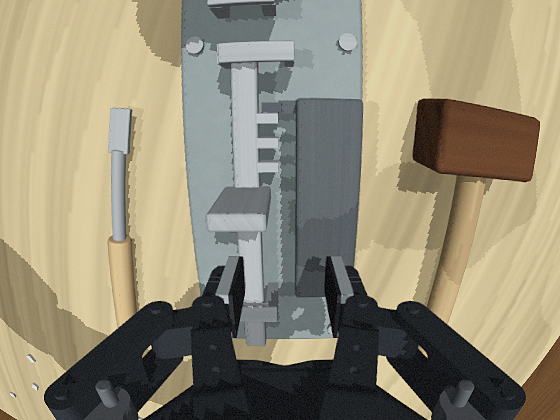

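```bash
cat >> h.py <<'E'
def proj(f,bx,by,z):
    p=np.r_[O+BX*bx/1e3+BY*by/1e3,z/1e3]; T=f["T"];K=f["K"]
    q=T[:3,:3].T@(p-T[:3,3]); return np.round([K[0,2]+K[0,0]*q[0]/-q[2],K[1,2]-K[1,1]*q[1]/-q[2]],1)
E
python3 - <<'E'
from h import *
f=grab_frame("scene")
for p in [(51,-9,74),(51,-31,74),(58,-20,74),(-3,-20,74),(0,0,96),(48,5,70),(48,-55,70)]:
    q=proj(f,*p); print(p,q,(q-[170,140])*4.5)
P=cloud(f); Z=P[...,2]
sub=[(225,195),(232,200),(236,205),(230,190),(234,195)]
for u,v in sub:
    d=P[v,u,:2]-O; print(u,v,1e3*d@BX,1e3*d@BY,1e3*P[v,u,2])
E
```

```text
(51, -9, 74) [237.6 220.3] [304.2  361.35]
(51, -31, 74) [226.8 224.5] [255.6  380.25]
(58, -20, 74) [234.2 224.3] [288.9  379.35]
(-3, -20, 74) [217.7 208.1] [214.65 306.45]
(0, 0, 96) [227.2 195.5] [257.4  249.75]
(48, 5, 70) [243.6 218.6] [331.2 353.7]
(48, -55, 70) [214.1 230.2] [198.45 405.9 ]
225 195 52.087789625343085 -30.172703999937283 136.17450440396928
232 200 58.47417263516287 -21.00369172811884 126.04711820334985
236 205 59.77509894797757 -14.73289632508415 114.06596400232077
230 190 73.51933325003897 -31.04136039576229 157.62269128171047
234 195 59.10533913167964 -16.83530207024997 134.93265759250872
```

Run:
```python
from h import *
f=grab_frame("scene")
P=cloud(f)
for u in (220,229,232,235):
  for v in range(190,230,3):
    d=P[v,u,:2]-O; print(u,v,np.round([1e3*d@BX,1e3*d@BY,1e3*P[v,u,2]],0),f["color"][v,u].tolist())
bank()
```

```text
220 190 [  5. -16. 117.] [33, 40, 46]
220 193 [  5. -16. 110.] [33, 42, 46]
220 196 [  7. -18. 105.] [40, 53, 61]
220 199 [-114.   39.   12.] [169, 195, 208]
220 202 [-101.   33.   13.] [176, 177, 172]
220 205 [-94.  29.  11.] [101, 110, 114]
220 208 [-96.  29.   2.] [83, 125, 144]
220 211 [-89.  25.   0.] [129, 192, 223]
220 214 [-80.  20.  -1.] [130, 194, 223]
220 217 [-71.  15.  -1.] [133, 167, 180]
220 220 [ -4. -17.  45.] [114, 117, 114]
220 223 [ 35. -37.  70.] [80, 82, 81]
220 226 [ 43. -41.  70.] [62, 65, 65]
220 229 [ 52. -45.  71.] [76, 78, 78]
229 190 [ 70. -31. 156.] [33, 41, 45]
229 193 [ 72. -33. 152.] [36, 43, 48]
229 196 [ 58. -26. 136.] [34, 43, 46]
229 199 [ 58. -26. 130.] [36, 41, 45]
229 202 [ 58. -27. 124.] [37, 44, 46]
229 205 [ 57. -27. 117.] [36, 42, 46]
229 208 [ 57. -27. 111.] [45, 49, 52]
229 211 [nan nan nan] [88, 91, 89]
229 214 [ 2. -0. 55.] [80, 84, 83]
229 217 [ 0.  0. 47.] [84, 87, 86]
229 220 [ 37. -19.  70.] [81, 82, 81]
229 223 [ 45. -24.  71.] [82, 84, 81]
229 226 [ 52. -28.  70.] [83, 83, 81]
229 229 [ 61. -32.  71.] [84, 84, 83]
232 190 [ 81. -3
[... 479 characters left out ...]
63. -28.  70.] [83, 84, 81]
235 190 [ 76. -23. 156.] [40, 44, 47]
235 193 [ 76. -24. 150.] [37, 45, 52]
235 196 [ 58. -14. 131.] [48, 59, 65]
235 199 [ 59. -15. 126.] [46, 54, 58]
235 202 [ 59. -16. 120.] [42, 51, 54]
235 205 [ 60. -17. 115.] [42, 47, 50]
235 208 [ 51. -13. 102.] [104, 108, 108]
235 211 [16.  5. 68.] [99, 102, 100]
235 214 [17.  5. 62.] [98, 101, 99]
235 217 [35. -5. 70.] [89, 90, 88]
235 220 [ 44. -10.  71.] [82, 83, 82]
235 223 [ 51. -15.  70.] [80, 83, 80]
235 226 [ 56. -18.  68.] [82, 84, 81]
235 229 [ 67. -24.  71.] [78, 79, 77]
t 5.35 bx 25.0 by -20.5 z 75.0 yerr deg 0.06659230053512744 zaxis [ 0.002  -0.0016 -1.    ] F bx,by,z [-0.61  0.1   0.3 ] w 0.04004065876681676
```

Run:
```python
from h import *
print(r.grip_depth)
f=grab_frame("scene"); P=cloud(f); d=P[...,:2]-O; bx=d@BX*1e3; by=d@BY*1e3; z=P[...,2]*1e3
m=(abs(bx-24)<90)&(abs(by+20)<90)&(z>98)
m[:, 250:]=0
n,l,s,c=cv2.connectedComponentsWithStats(m.astype(np.uint8)); print(s)
for v in range(120,214,4):
    us=np.where(m[v])[0]
    if len(us): print(v,us.min(),us.max(),[(u,int(bx[v,u]),int(by[v,u]),int(z[v,u])) for u in us[::5]])
a=f["color"][60:230,150:300]; cv2.imwrite("pics/scene4z.png",cv2.resize(a,None,fx=3.5,fy=3.5,interpolation=cv2.INTER_CUBIC))
```

```text
0.0187
[[     0      0    560    420 224639]
 [   163      0     87    212  10561]]
120 194 240 [(np.int64(194), 21, -56, 267), (np.int64(199), 35, -54, 272), (np.int64(204), 41, -49, 273), (np.int64(209), 46, -43, 273), (np.int64(214), 51, -37, 273), (np.int64(219), 55, -31, 273), (np.int64(224), 62, -26, 274), (np.int64(229), 57, -15, 269), (np.int64(234), 60, -8, 269), (np.int64(239), 55, 3, 264)]
124 194 241 [(np.int64(194), 18, -56, 259), (np.int64(199), 34, -55, 265), (np.int64(204), 46, -52, 269), (np.int64(209), 50, -45, 268), (np.int64(214), 55, -40, 269), (np.int64(219), 57, -32, 267), (np.int64(224), 60, -25, 267), (np.int64(229), 58, -16, 263), (np.int64(234), 58, -7, 261), (np.int64(239), 55, 2, 257)]
128 195 241 [(np.int64(195), 20, -56, 253), (np.int64(200), 36, -55, 259), (np.int64(205), 46, -51, 262), (np.int64(210), 51, -45, 262), (np.int64(215), 57, -40, 263), (np.int64(220), 60, -32, 262), (np.int64(225), 61, -25, 260), (np.int64(230), 61, -16, 258), (np.int64(235), 60, -7, 255), (np.int64(240), 55, 4, 250)]
132 195 241 [(np.int64(195), 17, -55, 245), (np.int64(20
[... 3949 characters left out ...]
241), 76, -12, 156)]
192 212 240 [(np.int64(212), 2, -30, 115), (np.int64(217), 6, -22, 115), (np.int64(222), 4, -12, 110), (np.int64(227), 59, -29, 146), (np.int64(232), 80, -31, 157), (np.int64(237), 77, -20, 151)]
196 212 236 [(np.int64(212), -1, -29, 105), (np.int64(217), 4, -22, 105), (np.int64(222), 5, -13, 103), (np.int64(227), 51, -26, 132), (np.int64(232), 54, -18, 130)]
200 224 236 [(np.int64(224), 47, -30, 123), (np.int64(229), 57, -26, 127), (np.int64(234), 59, -17, 125)]
204 224 236 [(np.int64(224), 47, -31, 115), (np.int64(229), 56, -26, 119), (np.int64(234), 59, -18, 117)]
208 225 236 [(np.int64(225), 48, -30, 107), (np.int64(230), 60, -26, 112), (np.int64(235), 52, -13, 103)]
```

View pics/scene4z.png

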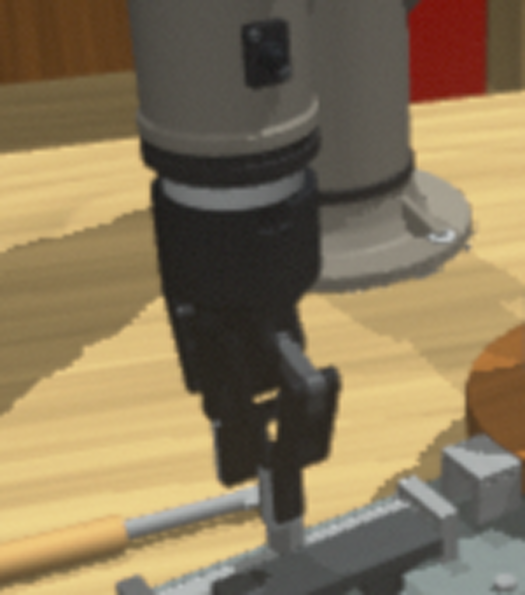

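Call:
play_rows:
  increments:
    - [0,0,10,0,0,0,135]
    - [0,0,10,0,0,0,135]
    - [0,0,0,0,0,0,135]

```text
clock: 5.7
tcp_pos: [0.5285, -0.1571, 0.0539]
orientation: [1.858, 2.529, 0.001]
contact_force: [-0.9, 0.1, 1.0]
grip_width: 0.0402
```

Run:
```python
from h import *
bank()
f=grab_frame("scene"); P=cloud(f); d=P[...,:2]-O; bx=d@BX*1e3; by=d@BY*1e3; z=P[...,2]*1e3
for v in range(204,228,1): print(v,[(u,int(bx[v,u]),int(by[v,u]),int(z[v,u])) for u in (228,232,234) if z[v,u]==z[v,u]])
a=f["color"][140:270,170:330]; cv2.imwrite("pics/scene5z.png",cv2.resize(a,None,fx=4.5,fy=4.5,interpolation=cv2.INTER_CUBIC))
```

```text
t 5.70 bx 25.6 by -20.5 z 53.9 yerr deg 0.09970662709270783 zaxis [ 0.0034 -0.0015 -1.    ] F bx,by,z [-0.79  0.4   1.03] w 0.04019227035793982
204 [(228, 58, -29, 121), (232, 79, -32, 134), (234, 78, -28, 132)]
205 [(228, 52, -26, 114), (232, 76, -31, 129), (234, 77, -27, 128)]
206 [(228, 54, -27, 113), (232, 77, -31, 128), (234, 56, -17, 111)]
207 [(228, 54, -27, 112), (232, 61, -23, 113), (234, 56, -17, 109)]
208 [(228, 51, -26, 107), (232, 61, -23, 112), (234, 59, -18, 109)]
209 [(228, 54, -27, 107), (232, 58, -22, 107), (234, 60, -19, 108)]
210 [(228, 53, -27, 105), (232, 61, -23, 108), (234, 60, -19, 106)]
211 [(228, 52, -27, 102), (232, 60, -23, 105), (234, 57, -18, 101)]
212 [(228, 53, -28, 101), (232, 60, -23, 103), (234, 58, -18, 100)]
213 [(228, 50, -26, 97), (232, 59, -23, 100), (234, 60, -20, 100)]
214 [(228, 52, -27, 96), (232, 61, -24, 100), (234, 57, -18, 95)]
215 [(228, 53, -28, 95), (232, 62, -25, 98), (234, 57, -18, 93)]
216 [(228, 52, -28, 92), (232, 60, -24, 95), (234, 58, -19, 91)]
217 [(228, 51, -27, 89), (232, 59, -24, 92), (234, 60, -20, 91)]
218 [(228, 54, -29, 89), (232, 59, -24, 90), (234, 57, -19, 87)]
219 [(228, 53, -29, 86), (232, 57, -23, 86), (234, 53, -17, 82)]
220 [(228, 52, -28, 84), (232, 53, -21, 81), (234, 41, -11, 69)]
221 [(228, 54, -29, 82), (232, 42, -15, 69), (234, 45, -13, 70)]
222 [(228, 40, -22, 69), (232, 44, -17, 69), (234, 45, -13, 68)]
223 [(228, 43, -24, 69), (232, 48, -19, 70), (234, 49, -15, 69)]
224 [(228, 47, -26, 70), (232, 51, -21, 71), (234, 52, -17, 70)]
225 [(228, 47, -26, 68), (232, 51, -21, 68), (234, 54, -18, 69)]
226 [(228, 50, -28, 69), (232, 54, -23, 69), (234, 56, -20, 69)]
227 [(228, 53, -30, 69), (232, 57, -24, 70), (234, 61, -22, 71)]
```

View pics/scene5z.png

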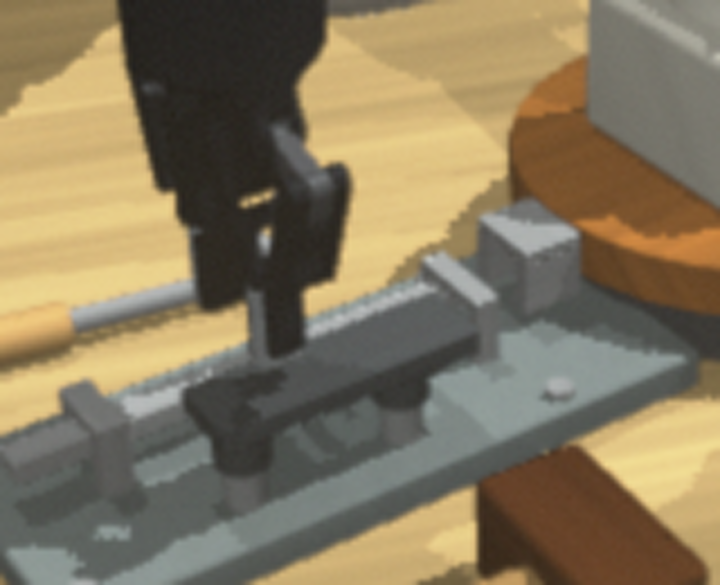

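Call:
play_rows:
  increments:
    - [0,0,7,0,0,0,135]
    - [0,0,0,0,0,0,135]

```text
clock: 5.95
tcp_pos: [0.5288, -0.1574, 0.0468]
orientation: [1.858, 2.528, 0.001]
contact_force: [-0.1, -0.4, -0.1]
grip_width: 0.0398
```

Call:
play_rows:
  increments:
    - [0,0,4,0,0,0,135]
    - [0,0,0,0,0,0,135]

```text
clock: 6.15
tcp_pos: [0.5294, -0.1577, 0.0428]
orientation: [1.857, 2.527, 0.002]
contact_force: [-0.4, 1.0, 3.0]
grip_width: 0.0402
```

Call:
play_rows:
  increments:
    - [0,0,3,0,0,0,135]

```text
clock: 6.25
tcp_pos: [0.5295, -0.1577, 0.0402]
orientation: [1.857, 2.527, 0.003]
contact_force: [-1.7, 0.3, 5.4]
grip_width: 0.0404
```

Call:
play_rows:
  increments:
    - [0,0,3,0,0,0,135]
    - [0,0,2.5,0,0,0,135]

```text
clock: 6.45
tcp_pos: [0.5296, -0.1577, 0.0351]
orientation: [1.858, 2.527, 0.004]
contact_force: [-2.5, 0.4, 7.4]
grip_width: 0.0402
```

Run:
```python
from h import *
bank()
```

```text
t 6.45 bx 26.4 by -21.3 z 35.1 yerr deg 0.06691741439377452 zaxis [ 5.7e-03 -9.0e-04 -1.0e+00] F bx,by,z [-2.28  1.15  7.44] w 0.04017818805125078
```

Call:
play_rows:
  increments:
    - [0,0,1.5,0,0,0,135]
    - [3,0,0.3,0.003,0,0,135]
    - [3,0,0.3,0,0,0,135]

```text
clock: 6.75
tcp_pos: [0.5297, -0.157, 0.035]
orientation: [1.859, 2.518, -0.001]
contact_force: [-0.8, -5.9, 8.0]
grip_width: 0.0406
```

Run:
```python
from h import *
bank()
```

```text
t 6.75 bx 26.7 by -20.7 z 35.0 yerr deg -0.16821289679064222 zaxis [ 0.0088 -0.0073 -0.9999] F bx,by,z [-2.52 -5.43  8.03] w 0.040605627403258696
```

Call:
play_rows:
  increments:
    - [5,0,1,0,0,0,135]
    - [5,0,1,0,0,0,135]

```text
clock: 6.95
tcp_pos: [0.5298, -0.1539, 0.0355]
orientation: [1.859, 2.504, -0.003]
contact_force: [-1.0, -5.1, 7.2]
grip_width: 0.0399
```

Run:
```python
from h import *
bank()
```

```text
t 6.95 bx 27.8 by -17.8 z 35.5 yerr deg -0.4729941301587779 zaxis [ 0.0175 -0.0154 -0.9997] F bx,by,z [-2.41 -4.54  7.18] w 0.03992934470888994
```

Call:
play_rows:
  increments:
    - [5,-1,1.5,0.006,0.012,-0.006,135]
    - [5,-1,1.5,0.006,0.01,-0.005,135]

```text
clock: 7.15
tcp_pos: [0.529, -0.1508, 0.0352]
orientation: [1.858, 2.52, 0.002]
contact_force: [0.7, -6.1, 7.7]
grip_width: 0.0403
```

Run:
```python
from h import *
bank()
```

```text
t 7.15 bx 28.0 by -14.6 z 35.2 yerr deg -0.09713422815981332 zaxis [ 0.0098 -0.0055 -0.9999] F bx,by,z [-1.17 -6.07  7.7 ] w 0.04030668523210075
```

Call:
play_rows:
  increments:
    - [6,-2,2.5,0.005,0.008,-0.003,135]
    - [6,-2,2.5,0.005,0.006,-0.003,135]

```text
clock: 7.35
tcp_pos: [0.528, -0.148, 0.0337]
orientation: [1.856, 2.52, 0.004]
contact_force: [2.3, -9.1, 10.3]
grip_width: 0.0403
```

Run:
```python
from h import *
bank()
f=grab_frame("scene")
a=f["color"][140:270,170:330]; cv2.imwrite("pics/scene6z.png",cv2.resize(a,None,fx=4.5,fy=4.5,interpolation=cv2.INTER_CUBIC))
f=grab_frame("wrist"); cv2.imwrite("pics/wrist6.png",f["color"])
```

```text
t 7.35 bx 27.9 by -11.6 z 33.7 yerr deg -0.0428601273973328 zaxis [ 0.0105 -0.0049 -0.9999] F bx,by,z [-0.5  -9.38 10.34] w 0.04026698294731864
```

View pics/scene6z.png

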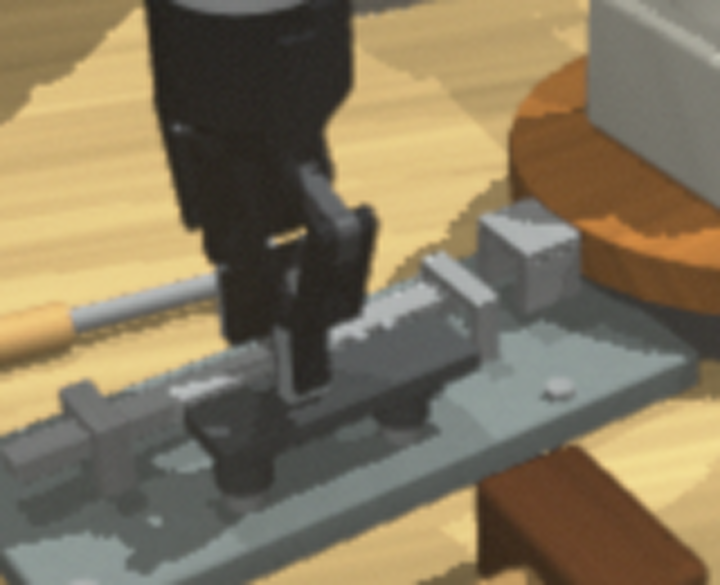

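View pics/wrist6.png

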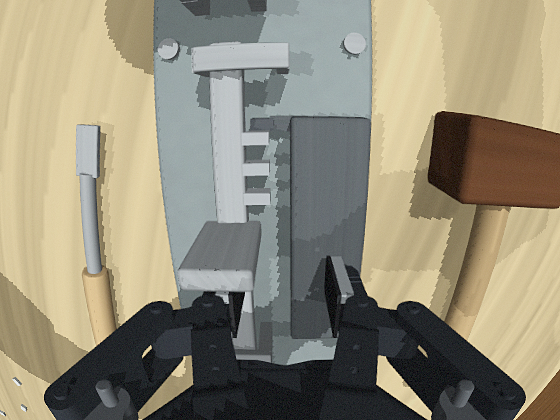

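Call:
play_rows:
  increments:
    - [7,-2,1.2,0.005,0.006,-0.002,135]
    - [7,-2,1.2,0.004,0.006,-0.002,135]

```text
clock: 7.65
tcp_pos: [0.5269, -0.1443, 0.0349]
orientation: [1.856, 2.515, 0.004]
contact_force: [2.6, -7.5, 6.7]
grip_width: 0.0401
```

Run:
```python
from h import *
bank()
```

```text
t 7.65 bx 27.8 by -7.7 z 34.9 yerr deg -0.14952108710035716 zaxis [ 0.014  -0.0076 -0.9999] F bx,by,z [ 0.28 -7.94  6.71] w 0.040120239090918025
```

Call:
play_rows:
  increments:
    - [5,-2,3,0.006,0.008,-0.003,135]
    - [6,-2,2.5,0.006,0.008,-0.003,135]

```text
clock: 7.85
tcp_pos: [0.5268, -0.1437, 0.0335]
orientation: [1.856, 2.515, 0.004]
contact_force: [1.6, -11.9, 13.6]
grip_width: 0.0403
```

Run:
```python
from h import *
bank()
```

```text
t 7.85 bx 27.9 by -7.1 z 33.5 yerr deg -0.13521015044250007 zaxis [ 0.0141 -0.0075 -0.9999] F bx,by,z [ -1.99 -11.82  13.58] w 0.040262388889892635
```

Call:
play_rows:
  increments:
    - [8,-1,1,0.003,0.006,-0.003,135]
    - [8,-1,1.5,0.003,0.006,-0.003,135]

```text
clock: 8.05
tcp_pos: [0.5257, -0.1385, 0.0345]
orientation: [1.854, 2.51, 0.005]
contact_force: [0.5, -8.4, 8.4]
grip_width: 0.04
```

Run:
```python
from h import *
bank()
```

```text
t 8.05 bx 28.4 by -1.8 z 34.5 yerr deg -0.20094648381929048 zaxis [ 0.0187 -0.0097 -0.9998] F bx,by,z [-2.   -8.13  8.35] w 0.0400486114754883
```

Call:
play_rows:
  increments:
    - [8,-2,2,0.008,0.01,-0.004,135]
    - [8,-2,2,0.008,0.01,-0.004,135]

```text
clock: 8.25
tcp_pos: [0.5237, -0.133, 0.0342]
orientation: [1.856, 2.517, 0.004]
contact_force: [1.2, -9.5, 10.8]
grip_width: 0.0403
```

Run:
```python
from h import *
bank()
```

```text
t 8.25 bx 28.1 by 4.0 z 34.2 yerr deg -0.09862720214075793 zaxis [ 0.0128 -0.0065 -0.9999] F bx,by,z [-1.67 -9.4  10.79] w 0.04029202558235437
```

Call:
play_rows:
  increments:
    - [8,-3,2,0.006,0.009,-0.003,135]
    - [8,-3,2,0.006,0.009,-0.003,135]
    - [8,-3,2,0.006,0.009,-0.003,135]

```text
clock: 8.55
tcp_pos: [0.5208, -0.1248, 0.0343]
orientation: [1.855, 2.518, 0.011]
contact_force: [4.1, -6.7, 8.0]
grip_width: 0.04
```

Run:
```python
from h import *
bank()
f=grab_frame("scene")
a=f["color"][140:270,170:330]; cv2.imwrite("pics/scene7z.png",cv2.resize(a,None,fx=4.5,fy=4.5,interpolation=cv2.INTER_CUBIC))
```

```text
t 8.55 bx 27.9 by 12.7 z 34.3 yerr deg -0.05108563726198767 zaxis [ 0.0154 -0.0026 -0.9999] F bx,by,z [ 1.94 -7.62  7.98] w 0.04004096325439052
```

View pics/scene7z.png

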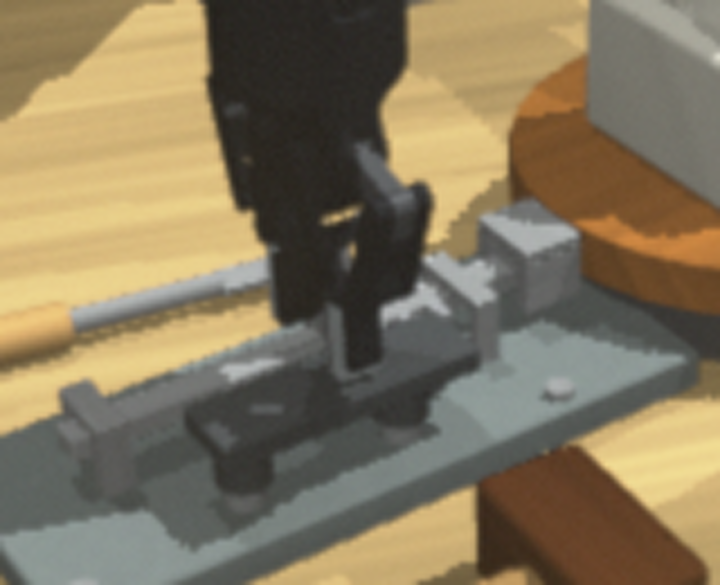

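The bolt is moving: its tail at (75,435) has nearly gone into the rear strap, its tip is nearing the keeper at (500,270), and the catch is still down. I'll keep pushing.

Call:
play_rows:
  increments:
    - [8,-2,2.3,0.008,0.006,-0.002,135]
    - [8,-2,2.3,0.006,0.006,-0.002,135]
    - [8,-2,2.3,0.006,0.006,-0.002,135]

```text
clock: 8.9
tcp_pos: [0.5187, -0.1168, 0.0335]
orientation: [1.858, 2.512, 0.004]
contact_force: [1.4, -12.3, 12.9]
grip_width: 0.0402
```

Run:
```python
from h import *
bank()
```

```text
t 8.90 bx 28.2 by 20.9 z 33.5 yerr deg -0.263781389172582 zaxis [ 0.0157 -0.0082 -0.9998] F bx,by,z [ -2.29 -12.21  12.94] w 0.040221694386423444
```

Call:
play_rows:
  increments:
    - [8,-3,1.6,0.008,0.009,-0.005,135]
    - [8,-3,1.8,0.007,0.009,-0.004,135]
    - [8,-2,2,0.006,0.009,-0.003,135]

```text
clock: 9.2
tcp_pos: [0.5158, -0.1086, 0.0337]
orientation: [1.856, 2.517, 0.007]
contact_force: [0.9, -8.3, 9.8]
grip_width: 0.0403
```

Run:
```python
from h import *
bank()
```

```text
t 9.20 bx 27.8 by 29.7 z 33.7 yerr deg -0.1010261133087873 zaxis [ 0.0137 -0.0048 -0.9999] F bx,by,z [-1.62 -8.2   9.83] w 0.040327240512520894
```

Call:
play_rows:
  increments:
    - [7,-2,1.8,0.006,0.007,-0.003,135]
    - [5,-2,1.8,0.006,0.007,-0.003,135]

```text
clock: 9.4
tcp_pos: [0.5151, -0.1064, 0.0337]
orientation: [1.856, 2.518, 0.006]
contact_force: [2.2, -8.5, 8.8]
grip_width: 0.0402
```

Run:
```python
from h import *
bank()
f=grab_frame("scene")
a=f["color"][140:270,170:330]; cv2.imwrite("pics/scene8z.png",cv2.resize(a,None,fx=4.5,fy=4.5,interpolation=cv2.INTER_CUBIC))
f=grab_frame("wrist"); cv2.imwrite("pics/wrist8.png",f["color"])
```

```text
t 9.40 bx 27.8 by 31.9 z 33.7 yerr deg -0.09232560467376771 zaxis [ 0.0134 -0.0052 -0.9999] F bx,by,z [-0.44 -8.76  8.79] w 0.04023964949744605
```

View pics/scene8z.png

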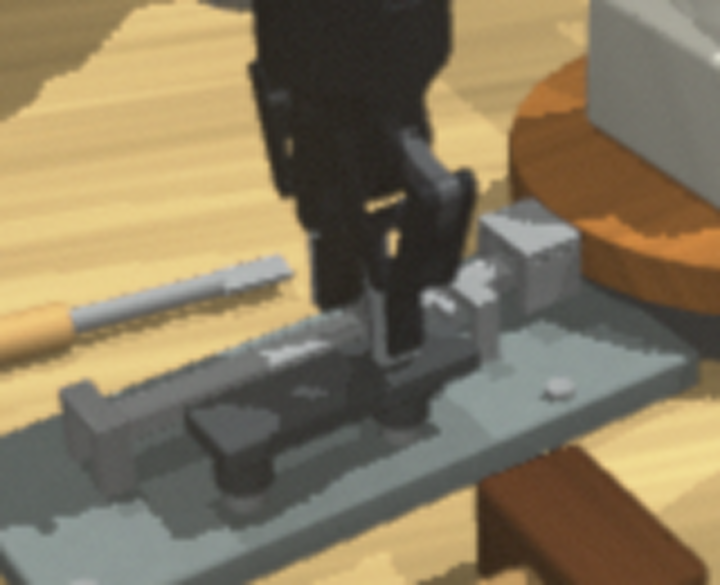

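View pics/wrist8.png

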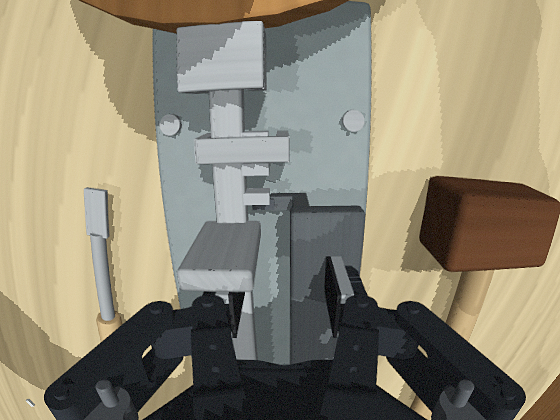

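Call:
play_rows:
  increments:
    - [7,-2,1.6,0.006,0.007,-0.003,135]
    - [6,-2,1.6,0.006,0.007,-0.003,135]

```text
clock: 9.7
tcp_pos: [0.5152, -0.1066, 0.034]
orientation: [1.854, 2.512, 0.001]
contact_force: [4.8, -10.4, 2.1]
grip_width: 0.0403
```

Run:
```python
from h import *
bank()
```

```text
t 9.70 bx 27.8 by 31.7 z 34.0 yerr deg -0.14515641684207026 zaxis [ 0.016  -0.0107 -0.9998] F bx,by,z [  1.52 -11.41   2.06] w 0.040304790951097444
```

Call:
play_rows:
  increments:
    - [8,-2,3,0.006,0.008,-0.003,135]
    - [8,-1,2,0.006,0.008,-0.003,135]

```text
clock: 9.9
tcp_pos: [0.5154, -0.1068, 0.0337]
orientation: [1.853, 2.506, -0.004]
contact_force: [-0.3, -18.6, 8.0]
grip_width: 0.0404
```

Run:
```python
from h import *
bank()
f=grab_frame("wrist"); cv2.imwrite("pics/wrist9.png",f["color"])
f=grab_frame("scene"); P=cloud(f); d=P[...,:2]-O; bx=d@BX*1e3; by=d@BY*1e3; z=P[...,2]*1e3
m=(f["color"].max(2)<110)&(bx>32)&(bx<64)&(z>52)&(z<76)&(by<5)&(by>-50); print("pad z",np.median(z[m]),m.sum())
a=f["color"][140:270,170:330]; cv2.imwrite("pics/scene9z.png",cv2.resize(a,None,fx=4.5,fy=4.5,interpolation=cv2.INTER_CUBIC))
```

```text
t 9.90 bx 28.0 by 31.5 z 33.7 yerr deg -0.25614355905294417 zaxis [ 0.019  -0.0171 -0.9997] F bx,by,z [ -5.82 -17.66   7.96] w 0.04042850986882022
pad z 59.927533168475875 318
```

View pics/wrist9.png

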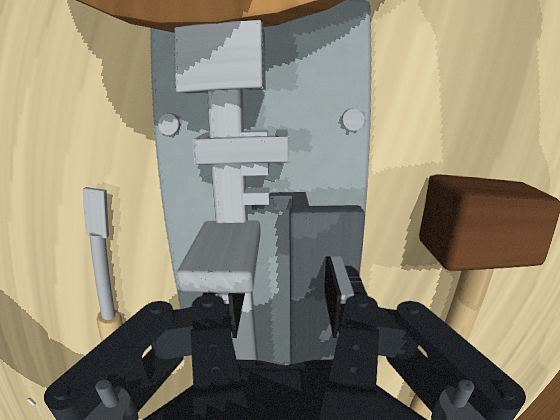

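View pics/scene9z.png

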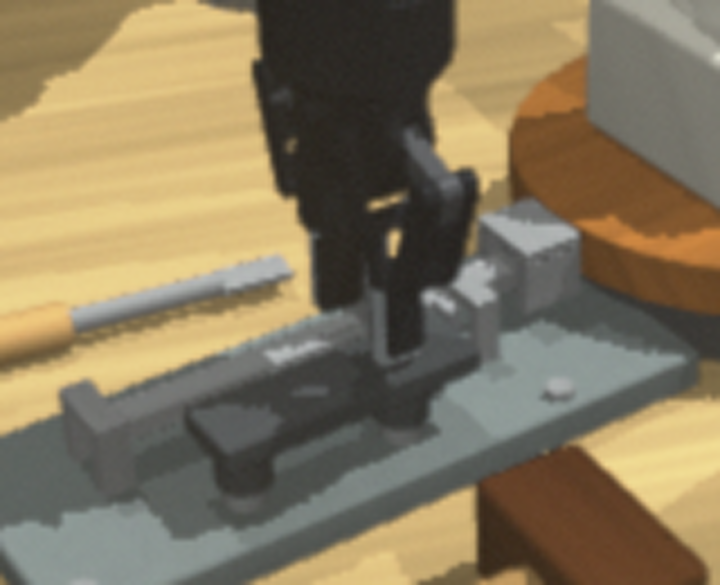

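```bash
cat >> h.py <<'E'
def fray(f,u,v,z):
    K=f["K"];T=f["T"]; x=(u-K[0,2])/K[0,0]; y=(v-K[1,2])/K[1,1]; th=np.hypot(x,y)
    d=np.array([np.sin(th)*x/th,-np.sin(th)*y/th,-np.cos(th)]); d=T[:3,:3]@d
    p=T[:3,3]+d*(z-T[2,3])/d[2]; e=p[:2]-O; return np.round([1e3*e@BX,1e3*e@BY],1)
E
python3 - <<'E'
from h import *
f=grab_frame("wrist"); P=None
a=f["color"][200:330,160:380]; cv2.imwrite("pics/wrist10z.png",cv2.resize(a,None,fx=3.6,fy=3.6,interpolation=cv2.INTER_CUBIC))
print("keeper near edge", fray(f,175,90,.06),fray(f,262,90,.06),"strap near",fray(f,195,162,.054),fray(f,287,160,.054))
print("tab near top",fray(f,178,270,.096),fray(f,252,272,.096),"far",fray(f,203,222,.096),fray(f,260,222,.096))
print("pad far", fray(f,365,207,.06))
E
```

```text
keeper near edge [-19.8 119.3] [ 18.1 117.3] strap near [-14.   85.6] [28.6 85.7]
tab near top [-13.6  53. ] [14.8 52.7] far [-1.5 72.6] [18.5 72.6]
pad far [64.7 64.9]
```

View pics/wrist10z.png

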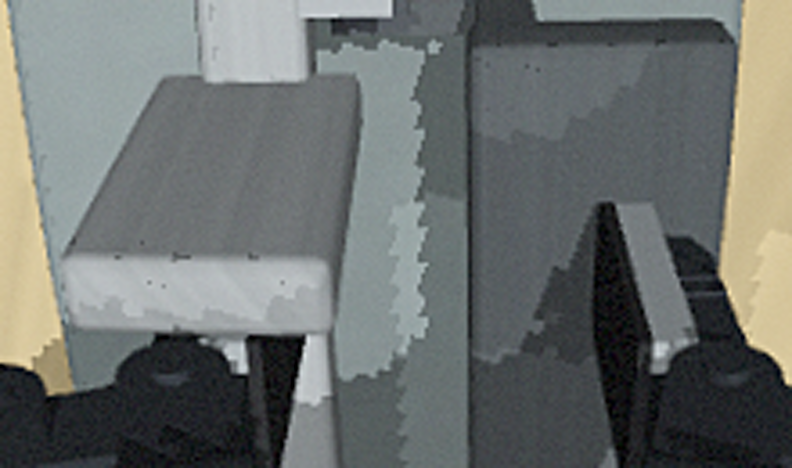

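Run:
```python
from h import *
f=grab_frame("wrist")
for u in (182,215,248): print(fray(f,u,291.5,.096),fray(f,u,271.5,.096))
w=cv2.imread("pics/wrist3.png")
bank()
```

```text
[-13.5  43.1] [-12.   52.4]
[-0.  43.7] [ 1.  52.7]
[12.9 43.9] [13.4 52.9]
t 10.10 bx 28.0 by 31.5 z 33.7 yerr deg -0.25565137892313317 zaxis [ 0.0188 -0.017  -0.9997] F bx,by,z [ -3.15 -16.41  10.67] w 0.040471541678165274
```

Run:
```python
from h import *
from scipy.spatial.transform import Rotation as R
f=grab_frame("wrist"); o=r.get_obs()
def M(p,rv):
    A=np.eye(4);A[:3,:3]=R.from_rotvec(rv).as_matrix();A[:3,3]=p;return A
C=np.linalg.inv(M(o["tcp_pos"],o["orientation"]))@f["T"]
g=dict(f); g["T"]=M([.5271,-.157,.0737],[1.86,2.531,-.001])@C
w=cv2.imread("pics/wrist3.png")
a=w[170:250,190:370]; cv2.imwrite("pics/wrist3z.png",cv2.resize(a,None,fx=4,fy=4,interpolation=cv2.INTER_CUBIC))
for v in (210,213,216,225,228,231): print(v,fray(g,230,v,.096))
print("pad far",fray(g,330,99,.07),"pad near",fray(g,320,296,.07))
```

```text
210 [-2.1 10.2]
213 [-2.2  8.7]
216 [-2.3  7.1]
225 [-2.5  2.5]
228 [-2.6  1. ]
231 [-2.7 -0.6]
pad far [47.3 62.2] pad near [ 46.2 -55.7]
```

View pics/wrist3z.png

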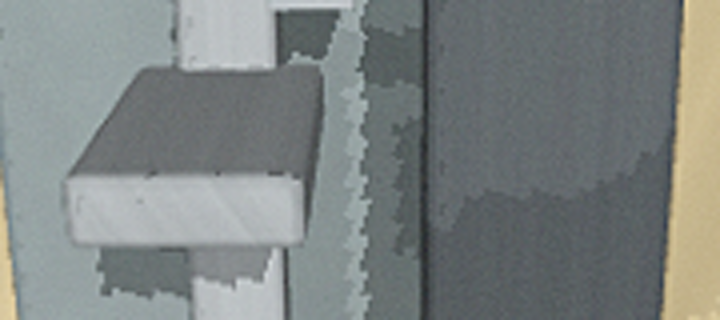

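Call:
play_rows:
  increments:
    - [3,0,-4,0,0.005,0,135]
    - [2,0,-6,0,0,0,135]
    - [1,0,-6,0,0,0,135]
    - [0,0,-3,0,0,0,135]

```text
clock: 10.55
tcp_pos: [0.5155, -0.1071, 0.0544]
orientation: [1.855, 2.496, -0.003]
contact_force: [1.3, -2.4, -1.2]
grip_width: 0.0402
```

Run:
```python
from h import *
bank()
f=grab_frame("scene"); P=cloud(f); d=P[...,:2]-O; bx=d@BX*1e3; by=d@BY*1e3; z=P[...,2]*1e3
m=(f["color"].max(2)<110)&(bx>32)&(bx<64)&(z>52)&(z<76)&(by<5)&(by>-50); print("pad z",np.median(z[m]),m.sum())
```

```text
t 10.55 bx 28.1 by 31.2 z 54.4 yerr deg -0.5122458595054056 zaxis [ 0.024  -0.0206 -0.9995] F bx,by,z [ 0.48 -2.71 -1.2 ] w 0.04024820228093441
pad z 69.96265806067382 327
```

Call:
play_rows:
  increments:
    - [-6,0,0,0,0,0,135]
    - [-6,0,-5,0.005,0.008,0,135]
    - [0,0,-25,0.005,0.005,0,135]
    - [0,0,-40,0,0,0,135]
    - [0,0,-45,0,0,0,135]

```text
clock: 11.1
tcp_pos: [0.5124, -0.1147, 0.1676]
orientation: [-1.868, -2.521, 0.015]
contact_force: [0.8, 0.5, -0.8]
grip_width: 0.0402
```

Call:
play_rows:
  increments:
    - [0,0,-45,0,0,0,135]
    - [0,0,-45,0,0,0,135]
    - [0,20,-45,0,0,0,135]
    - [0,45,0,0,0,0,135]
    - [0,45,0,0,0,0,135]

```text
clock: 11.6
tcp_pos: [0.6179, -0.0853, 0.3158]
orientation: [-1.875, -2.515, -0.001]
contact_force: [-0.7, -0.8, -0.0]
grip_width: 0.0402
```

Call:
play_rows:
  increments:
    - [0,45,0,0,0,0,135]
    - [0,45,0,0,0,0,135]
    - [0,30,0,0,0,0,135]
    - [0,0,0,0,0,0,135]
    - [0,0,0,0,0,0,135]

```text
clock: 12.1
tcp_pos: [0.7403, -0.0453, 0.3127]
orientation: [-1.86, -2.517, 0.0]
contact_force: [0.0, -0.2, -0.0]
grip_width: 0.0401
```

Run:
```python
from h import *
bank()
f=grab_frame("top"); P=cloud(f); c=f["color"]; cv2.imwrite("pics/topF.png",c)
s=grab_frame("scene"); cv2.imwrite("pics/sceneF.png",s["color"])
for n,f in (("top",f),("scene",s)):
    P=cloud(f); d=P[...,:2]-O; bx=d@BX*1e3; by=d@BY*1e3; z=P[...,2]*1e3
    m=(f["color"].max(2)<110)&(bx>34)&(bx<62)&(z>52)&(z<78)&(by<60)&(by>-50); print(n,"pad z",np.median(z[m]),m.sum())
    m=(abs(bx)<18)&(z>88)&(z<102)&(by>-10)&(by<70); print("tab",m.sum(),bx[m].mean(),by[m].mean(),by[m].min(),by[m].max())
```

```text
t 12.10 bx 261.0 by 23.3 z 312.7 yerr deg -0.2258381472167521 zaxis [-0.0097  0.0071 -0.9999] F bx,by,z [-0.03 -0.16 -0.02] w 0.04005752393627141
top pad z 69.69579128919267 725
tab 78 -1.5548866923693168 49.18145133012235 44.06577079191015 53.963679422480716
scene pad z 69.91051112903007 557
tab 80 4.474990716179471 47.149023305546066 42.812097355953824 53.65131536432981
```

View pics/topF.png

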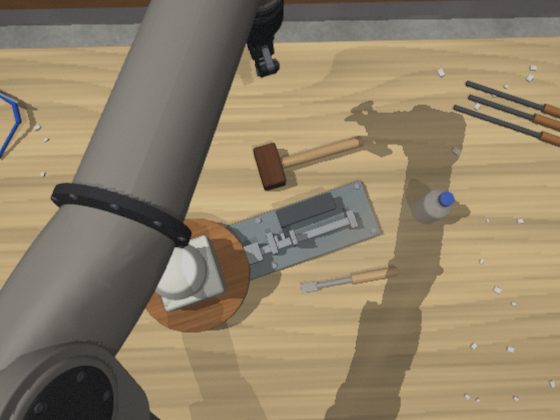

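View pics/sceneF.png

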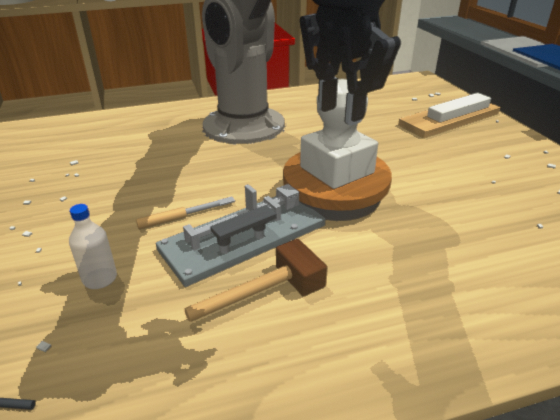

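Run:
```python
from h import *
f=grab_frame("top"); P=cloud(f); Z=P[...,2]; roi=np.zeros(Z.shape,bool); roi[215:265,262:330]=1
m=roi&(Z>.083)&(Z<.11)
W=np.array([ray(f,u,v,.096)[:2] for v,u in np.argwhere(m)],np.float32); c=cv2.minAreaRect(W); print(m.sum(),c, P[m].mean(0))
p0=np.array([.49516,-.14043]); print("travel rect",(np.array(c[0])-p0)@BY*1e3, "mean",(P[m].mean(0)[:2]-[.49536,-.14046])@BY*1e3)
s=grab_frame("scene"); Ps=cloud(s); Z=Ps[...,2]; roi[:]=0; roi[175:225,235:265]=1
m=roi&(Z>.089)&(Z<.105); c=cv2.minAreaRect(Ps[m][:,:2].astype(np.float32)); print(m.sum(),c)
print("scene travel",(np.array(c[0])-[.49907,-.14020])@BY*1e3,(Ps[m].mean(0)[:2]-[.50147,-.14059])@BY*1e3)
o=cv2.cvtColor(cv2.imread("pics/top0.png"),6); n=cv2.cvtColor(f["color"],6)
a=cv2.resize(f["color"][170:290,220:390],None,fx=4.5,fy=4.5,interpolation=cv2.INTER_CUBIC); cv2.imwrite("pics/topFz.png",a)
# bystander change
d=cv2.absdiff(o,n)
for nm,(y0,y1,x0,x1) in dict(chisel=(262,296,298,402),mallet=(134,192,250,370),bottle=(185,230,408,458)).items():
    print(nm,(d[y0:y1,x0:x1]>40).sum())
```

```text
81 ((0.4817599952220917, -0.09845778346061707), (0.029925983399152756, 0.010420496575534344), 18.62527084350586) [ 0.48200264 -0.09845922  0.09488554]
travel rect 44.05825175351801 mean 44.072843396804295
73 ((0.48549479246139526, -0.09791096299886703), (0.030041528865695, 0.01176222413778305), 17.14928436279297)
scene travel 44.41284040977749 44.03982603417329
chisel 0
mallet 0
bottle 0
```

View pics/topFz.png

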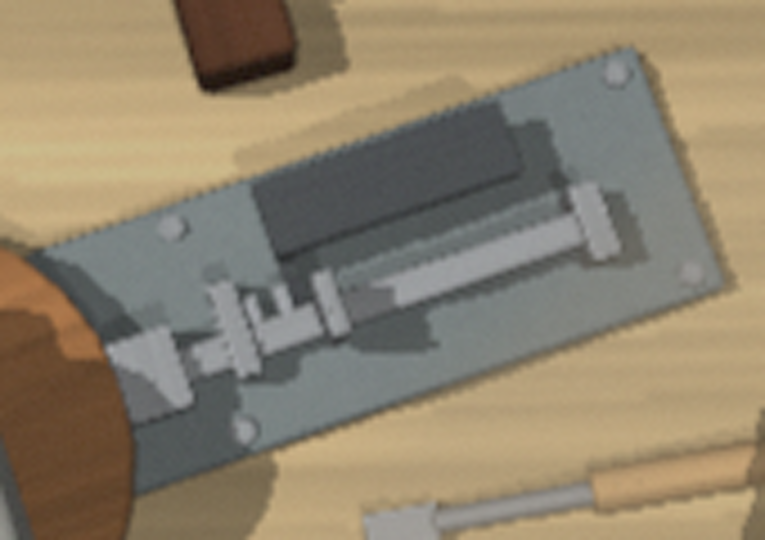

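Run:
```python
from h import *
bank(); print(r.hand_in())
```

```text
t 12.30 bx 260.2 by 23.3 z 314.0 yerr deg -0.2905512442987863 zaxis [-0.0078  0.0081 -0.9999] F bx,by,z [-0.01 -0.28  0.14] w 0.04026371066465507
the job is handed in; nothing more can be done
None
```

The turntable is locked as far as my checks can tell: the bolt is against its stop and the catch has sprung fully up behind it. I pressed the catch down with one fingertip and pushed the tab with the other. I then let go of both, lifted the gripper clear and handed in at 12.3 s.

**Bolt:** it stopped moving and the push rose to about 18 N without it going further, with the catch fully down (its top measured 60 mm high). The cameras put the travel at 44.0–44.4 mm, slightly short of the nominal 45 mm. That is within the 2 mm calibration, but no check confirmed the full 45 mm. I did not push the bolt again with the catch up.

**Catch:** after release its top measured 69.7–69.9 mm high, which is fully up. During the push I did not see it come up. At one moment, about 4 mm into the push (around the point of reaching the tab), the downward force dropped to 6.7 N, which put it close to the 6 mm release depth. I pressed it fully down again before the bolt travelled on.

**Bystanders:** the chisel, mallet and bottle showed no change in the top picture, and nothing touched the gripper at the end.

**Disagreement:** the reported tool-tip height read about 27 mm lower than the fingertips seen in the camera, so I found the catch by contact force instead.

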